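# Load a barrier pack into an insulation test set and clamp it to the click

## Robot

A 6-joint arm with a two-finger parallel gripper is mounted at the origin on the work surface. World frame = base frame: x ahead of the robot, y to its left, z up, the work surface at z = 0. Lengths are in m, angles in rad, forces in N, time in s.
With the tool pointing down it reaches from about 0.275 to 0.875 m from the base axis. Payload 12.5 kg.
Tool frame: the origin (TCP) lies on the centre line of the jaws, within the pads' length; the fingertips stand r.finger_overhang ahead of it and the grasp point (between the pads) lies 3 mm ahead of it (r.finger_overhang is the distance from the TCP to the fingertips, in m); z points along the fingers, y is the direction in which the jaws open and shut (so a half turn about z gives the same grasp; the last joint's range is limited). The gripper opens to 85 mm and grips with 20 to 120 N. Pads are 22 mm wide; open, the fingers measure 114 mm over their backs; the gripper's body (76 mm by 85 mm) begins 54 mm behind the grasp point. The pads swing forward as they close: fully open they stand 13 mm farther back than shut.
Start: joints at [1.087, 0.351, 1.652, -0, 1.139, -0.085], TCP at [0.214, 0.507, 0.253] pointing down, gripper open.
Joint ranges: [-2.75, 2.75], [-0.79, 2.1], [0.01, 2.65], [-1.57, 4.71], [0.07, 3.14], [-2.87, 2.87]. Speed limits (rad/s): [2.22, 2.22, 2.79, 3.14, 3.14, 3.14].

## Interface

Orientations are given as a unit quaternion [x, y, z, w].
In Python, from cell import r, optics gives the robot as it stands. The module is installed in compiled form; this text tells all that it offers. Calls block until the motion is done:
- r.move_to(position, orientation): joint-space move of the TCP to a pose.
- r.move_linear(position, rot=None, vel=0.15): straight line of the TCP; rot=None keeps the orientation; vel is the mean speed in m/s.
- r.set_joints(angles): joint-space move.
- r.set_gripper(opening, squeeze=None): opening from 0.0 (shut) to 1.0 (fully open); squeeze is the grip in N (None keeps the last); returns when the fingers have stopped.
- r.sleep(seconds).
- r.inverse_kinematics(position, orientation): joint angles nearest the present ones, or None.
- optics.get_image(name): name is "scene" or "side" or "wrist"; returns a dict with "pixels" (480x640x3 uint8, red, green, blue), "depth" (480x640 float32, m along the optical axis (not along the pixel's ray), 0 where there is no reading), "fx", "fy", "cx", "cy" (pixels), "camera_from_world" (4x4, takes a point from world to camera coordinates); the wrist camera has in their place "mount" (4x4, takes a point from camera to tool coordinates, whose origin is the TCP and whose axes are the flange's). Camera axes: x right, y down, z forward; pixel columns grow to the right and rows downward; lengths in m; the calibration is good to about 2 mm. The wrist camera is an equidistant fisheye: a pixel r from the principal point sees the ray r / f radians off the axis. A picture is of the moment at which its call begins: read the wrist's pose just before it.
A pose or a line that the arm cannot do raises r.PlanningError and nothing moves.
- r.hand_in(): hands the job in, once; it reports no verdict.
Readings, each from a call of its own:
- r.current_t(): time.
- r.current_q(): joint angles.
- r.current_qvel(): joint speeds.
- r.current_effort(): joint torques, N m.
- r.current_tool_pos(): TCP position.
- r.current_ee_rot(): TCP orientation.
- r.current_contact_force(): force on the tool from outside, world axes, zero at the start.
- r.current_torque(): the same for the moment, N m.
- r.current_opening(): opening from 0.0 (shut) to 1.0 (fully open).
Only numpy, scipy, OpenCV 4.12 (cv2) and the standard library are available. Lean on these libraries where they do the work, as an engineer would, in place of code of your own. Each camera call takes 0.05 s, during which the arm holds its last target. There are 200 camera calls.

## Task

Make up the pack for the insulation test: using the flat lifter, and keeping your fingers off the cleaned plates, carry every plate level from the rack and stack them all in the nest of the test set. Lay the lifter back on its rubber mat, swing the clamp arm fully home over the pack and turn its cap clockwise until the ratchet clicks and slips, then press the start button fully down and leave everything clamped. Leave the other things on the counter where they are.

Things in the scene. Friction and masses are not known exactly. Their poses are not given: they have to be found in the camera images.
- lifter_grip (a point): Centre of the handle of the loose lifter: flat steel blade, black bridge handle above its rear. x runs along the blade to its tip, z up from the blade. Handle 66 mm long, 18 mm wide (y, grip this from above), 22 mm tall, its centre 46 mm above the blade's underside. Blade 155 x 36 x 3 mm, from 33 mm behind this point to 122 mm ahead. 0.12 kg. It starts on the mat.
- mat: Black rubber mat, 190 mm (x) by 85 mm (y) by 3 mm, fixed on the counter; origin at the centre of its underside.
- plate1_mid (a point): Centre of a loose brown insulating plate, 50 mm (x) by 70 mm (y) by 5 mm, about 35 g; its x axis points into the bay that it starts in. Two or three such plates are present, each lying in a bay of the rack (None if absent).
- plate2_mid (a point): Centre of a loose brown insulating plate, 50 mm (x) by 70 mm (y) by 5 mm, about 35 g; its x axis points into the bay that it starts in. Two or three such plates are present, each lying in a bay of the rack (None if absent).
- plate3_mid (a point): Centre of a loose brown insulating plate, 50 mm (x) by 70 mm (y) by 5 mm, about 35 g; its x axis points into the bay that it starts in. Two or three such plates are present, each lying in a bay of the rack (None if absent).
- rack: Fixed grey rack, origin on the counter under the middle of three bays at y = -90, 0, +90 mm; open to -x, its front. Slab 85 x 282 x 10 mm. In each bay a plate lies across two brass rails along x, 31 mm either side of the bay's middle, tops 26 mm above the counter: the gap below it is 54 mm wide, 16 mm high, open to the front. Back wall and ridges between bays stand 6 to 8 mm over the rails.
- nest (a point): Centre of the nest of the fixed test set, at its rail tops, 26 mm above the counter; x points away from its open front, y to the blue housing. Two rails as in the rack (gap 54 mm wide, 16 mm high). White guides leave 58 mm (x) by 78 mm (y) and rise 17.5 mm over the rails: back, both sides, and two front corners 50 mm apart. Blade and plate are lowered in from above, plates stacked one on another.
- swing (a joint): Swing of the clamp arm about its upright post, rad: 0 = fully home over the nest, against its stop; grows as it swings away, anticlockwise seen from above (its far end moves to +x of the nest). Range 0 to 1.6. Stiff (0.4 N m of friction), stays where it is left. Home, the cap stands over the nest's centre. It starts swung away, at 1.05 to 1.3.
- swing_pivot (a point): Axis of the arm's post, 90 mm to +y of the nest centre, 63 mm above the counter (mid-height of the arm); x points along the arm. The arm is 24 mm wide and 14 mm thick, underside 56 mm above the counter, free below except for the shoe; it bears the cap 90 mm from this axis.
- swing_tab (a point): Centre of the black tab at the arm's end, to push or pinch: 14 mm wide, 14 mm tall, it spans 112 to 143 mm from the pivot axis; this point is at 128 mm, 63 mm above the counter.
- cap_grip (a point): Centre of the knurled black cap on the arm: upright cylinder 44 mm across, 74 to 106 mm above the counter, nothing within 100 mm of its axis higher than its foot. Clockwise from above drives the shoe down 3 mm per rad; the cap stays at its height. 0.04 N m turns it; with the shoe on the pack its ratchet slips at about 0.1 N m, ten clicks a turn (after about 1.7 rad for 3 plates, 3.3 for 2).
- cap (a joint): How far the cap's ratchet has slipped, in rad: 0 at the start, stays 0 while the cap drives the shoe, and grows by 0.63 for each click once it slips.
- shoe (a joint): Lowering in m of the brass shoe, a 40 mm disc under the arm below the cap: 0 = raised, its underside 20 mm over the rail tops.
- start_top (a point): Middle of the top of the black push button, 28 mm across, on top of the blue housing, about 107 mm above the counter. Pressed straight down; 5 N takes it fully down.
- start (a joint): Travel of the start button in m: 0 = up, 0.006 = fully down; it springs back.
- tape: Bystander, loose: roll of black tape, 64 mm across, 19 mm high. Leave it alone.
- breaker: Bystander, loose: circuit breaker standing, 70 x 18 x 85 mm. Leave it alone.
- jbox: Bystander, loose: open steel junction box 95 x 95 x 50 mm. Leave it alone.
- fuse: Bystander, loose: cartridge fuse lying, 26 mm thick, 76 mm long. Leave it alone.
- driver: Bystander, loose: screwdriver lying. Leave it alone.
- mug: Bystander, loose: white mug 82 mm across, 95 mm high. Leave it alone.
- coupling: Bystander, loose: steel conduit coupling standing, 34 mm across, 50 mm high. Leave it alone.
- lifter: The lifter as a whole; its origin is in the underside of the blade, 12 mm ahead of lifter_grip and 46 mm below it.
- tester: The test set, fixed; origin on the counter under the nest centre, axes as the nest's. The two front corner guides (near face 34 mm to -x) let the blade pass between them and hold a plate back when the blade is drawn out to -x. The housing begins 111 mm to +y, spans x -65 to +105 mm and is 85 mm high.
There are look-alikes about, which are no part of the job. What is shaped like the lifter but orange or yellow is not meant.

How it is judged:
By the outcome, as a careful person would: the job done as asked, in the order asked, and still so for the second after the job is handed in, with the robot touching nothing.
Of plate1, plate2, plate3 only 2 to 3 are there at a start; the rules pass over those that are not, and their reading is None.
At some moment in a run one of lifter may be knocked a few centimetres aside while the robot is not near it.
It also fails if it takes over 210 s, if anything falls off the work surface, if the arm or the gripper's body presses on something with over 40 N, if the wrist force passes 120 N, or if a joint passes its speed limit or range.

## Working session

There is one attempt and no reset: what is moved stays moved. The work goes in short steps, each a Python script; the robot and the scene stay as the last script left them, time stands still between calls to the robot, and variables do not carry over. Pictures are saved under pics/ and viewed, on a budget of 14 in all, crops included, one or two more only if the job needs it, and the job is handed in when it is done.

```bash
mkdir -p pics; ls; python3 - <<'E'
from cell import r, optics
import numpy as np, cv2, pickle
d={}
for n in ("scene","side"):
    im=optics.get_image(n); d[n]=im
    cv2.imwrite(f"pics/{n}0.png",im["pixels"][:,:,::-1])
    T=np.linalg.inv(im["camera_from_world"]); print(n,im["fx"],im["cx"],im["cy"],T[:3,3].round(3),T[:3,2].round(2))
pickle.dump(d,open("d0.pkl","wb"))
print(r.finger_overhang,r.current_tool_pos(),r.current_ee_rot(),r.current_t())
E
```

```text
pics
scene 530.4616645172707 317.59081380524105 243.53947748617315 [ 1.44  -0.198  0.721] [-0.82  0.18 -0.54]
side 538.1834089844675 320.47053157422926 227.87210693401644 [ 0.258 -1.227  0.932] [ 0.15  0.82 -0.56]
0.022 [0.21342386 0.50661294 0.25282314] [ 1.98081423e-01  9.80185433e-01 -4.91338966e-04 -1.59598318e-04] 0.1
```

View pics/scene0.png

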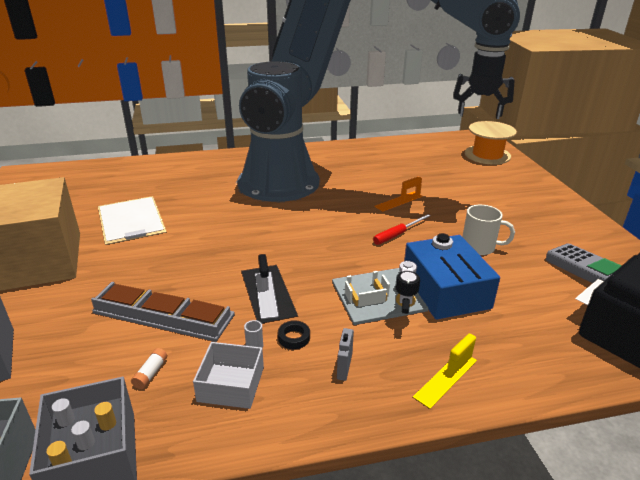

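View pics/side0.png

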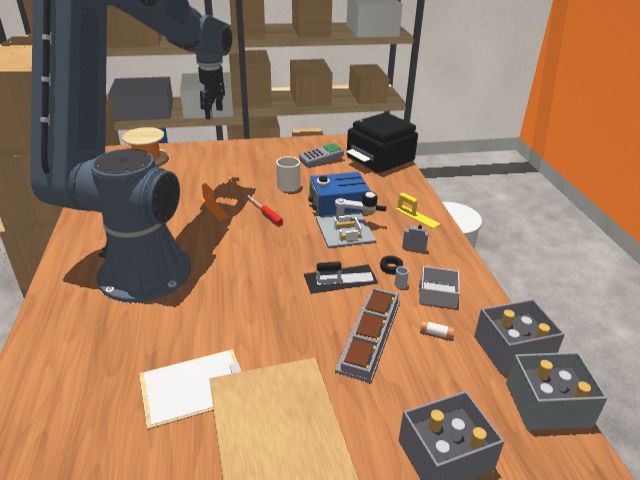

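The scene view shows three brown plates in the rack (125,295), (165,303) and (205,312). The black-handled steel lifter is on its mat at (265,280), and the test set is at (400,285) with the clamp arm swung away and its cap at (407,282). There are three lifter candidates: black handle on the mat (265,280), orange (405,197) and yellow (450,370). Only the first has the black handle, steel blade and mat. I'll measure next.

```bash
cat > h.py <<'E'
import numpy as np, cv2
def cloud(im):
    z=im["depth"]; v,u=np.mgrid[:480,:640]
    p=np.stack([(u-im["cx"])/im["fx"]*z,(v-im["cy"])/im["fy"]*z,z],-1)
    T=np.linalg.inv(im["camera_from_world"]); P=p@T[:3,:3].T+T[:3,3]; P[z==0]=np.nan
    return P
def rect(P,m):
    a=P[m][:,:2]; c,s,t=cv2.minAreaRect((a*1000).astype(np.float32))
    return np.round(c,1),np.round(s,1),round(t,1)
E
python3 - <<'E'
import pickle,numpy as np,cv2
from h import *
d=pickle.load(open("d0.pkl","rb"))
for n in d:
    im=d[n];P=cloud(im);hsv=cv2.cvtColor(im["pixels"],cv2.COLOR_RGB2HSV);H,S,V=[hsv[...,i].astype(int) for i in range(3)]
    x,y,z=P[...,0],P[...,1],P[...,2]
    box=(x>.3)&(x<.85)&(y>-.5)&(y<.5)
    def comps(m,name,amin=40):
        k,l,st,c=cv2.connectedComponentsWithStats(m.astype(np.uint8))
        for i in range(1,k):
            if st[i,4]>amin:
                mm=l==i; print(n,name,"px",c[i].round(),"area",st[i,4],"z",np.nanmedian(z[mm]).round(4),np.nanpercentile(z[mm],[5,95]).round(4),*rect(P,mm))
    comps(box&(z>.024)&(z<.04)&(S>120)&(H<14),"brown",60)
    comps(box&(z>-.003)&(z<.008)&(V<55),"blackmat",150)
    comps(box&(z>.03)&(z<.075)&(V<60),"blackhi",30)
    comps(box&(z>.085)&(z<.12)&(V<60),"cap/button",20)
    comps(box&(H>100)&(H<125)&(S>120)&(z>.075)&(z<.09),"blue top",100)
    comps(box&(S<60)&(V>90)&(z>.002)&(z<.012),"steel low",80)
    comps(box&(S<60)&(V>120)&(z>.036)&(z<.055),"guides",15)
    comps(box&(S<60)&(z>.06)&(z<.085),"arm",15)
E
```

```text
scene brown px [389. 231.] area 124 z 0.0261 [0.0243 0.0287] [371.4 226.5] [18.7 97.7] 27.7
scene brown px [123. 294.] area 531 z 0.0321 [0.0299 0.0342] [ 508.2 -403.8] [72.2 54.2] 61.5
scene brown px [163. 302.] area 578 z 0.0319 [0.0297 0.0342] [ 552.2 -322.2] [73.9 55.3] 61.3
scene brown px [202. 311.] area 613 z 0.0318 [0.0297 0.0341] [ 596.1 -244. ] [71.2 53.7] 57.9
scene brown px [138. 376.] area 68 z 0.0264 [0.0245 0.0289] [ 743.9 -358.6] [19.5 14.9] 61.1
scene blackmat px [270. 294.] area 1052 z 0.0042 [0.0019 0.0064] [ 530.  -105.2] [190.5  81.4] 4.4
scene blackhi px [263. 266.] area 168 z 0.06 [0.0452 0.0625] [ 498.7 -108.8] [17.8 62.5] 88.4
scene blackhi px [405. 305.] area 107 z 0.0701 [0.0603 0.0727] [703.  140.5] [13.7 33.2] 66.9
scene blackhi px [599. 324.] area 694 z 0.053 [0.0321 0.0732] [816.3 485.4] [67.5 11.3] 22.6
scene cap/button px [443. 238.] area 86 z 0.1071 [0.1006 0.1097] [547.4 280.2] [24.8 25. ] 4.7
scene cap/button px [469. 267.] area 58 z 0.0881 [0.086  0.0896] [635.2 301.5] [83.1  6.1] 2.4
scene cap/button px [451. 269.] area 61 z 0.0883 [0.0866 0.0901
[... 4738 characters left out ...]
 108 z 0.0746 [0.0617 0.0832] [453.5 461.9] [33.3 66.1] 84.1
side arm px [288. 171.] area 153 z 0.0737 [0.0613 0.0838] [449.  399.7] [40.6 76.3] 87.0
side arm px [314. 190.] area 45 z 0.0749 [0.0613 0.0785] [515.4 269.5] [  3.9 126.1] 3.9
side arm px [357. 204.] area 295 z 0.0687 [0.0616 0.0814] [643.1 160.1] [ 45.9 157.7] 63.6
side arm px [417. 230.] area 123 z 0.0692 [0.0606 0.0767] [ 7.743e+02 -6.000e-01] [26.4 66.2] 69.5
side arm px [492. 312.] area 74 z 0.0746 [0.0619 0.0838] [ 832.7 -368.8] [34.5  6.5] 1.2
side arm px [498. 336.] area 393 z 0.0726 [0.0617 0.0839] [ 814.  -432.6] [ 32.2 124.9] 19.0
side arm px [511. 339.] area 54 z 0.0769 [0.0704 0.084 ] [ 837.2 -461. ] [13.  22.9] 42.0
```

```bash
cat >> h.py <<'E'
from scipy.spatial.transform import Rotation as Ro
def quat(yaw):  # tool z down, tool x at azimuth yaw (deg)
    c,s=np.cos(np.radians(yaw)),np.sin(np.radians(yaw))
    return Ro.from_matrix(np.array([[c,s,0],[s,-c,0],[0,0,-1.]])).as_quat()
def wrist():
    from cell import r,optics
    p=np.array(r.current_tool_pos());q=r.current_ee_rot()
    im=optics.get_image("wrist"); v,u=np.mgrid[:480,:640]
    dx,dy=(u-im["cx"])/im["fx"],(v-im["cy"])/im["fy"]; th=np.hypot(dx,dy); t=np.where(th<1.45,np.tan(th),np.nan)
    k=t/np.maximum(th,1e-9); z=np.where(im["depth"]>0,im["depth"],np.nan)
    c=np.stack([dx*k*z,dy*k*z,z],-1); M=im["mount"]
    tl=c@M[:3,:3].T+M[:3,3]
    return im, tl@Ro.from_quat(q).as_matrix().T+p
E
python3 - <<'E'
from cell import r,optics
from h import *
import pickle
D={}
for n,(x,y,yaw) in {"rack":(.52,-.30,-29),"nest":(.55,.10,3),"lift":(.50,-.11,-2.4)}.items():
    r.move_to([x,y,.30],quat(yaw)); r.sleep(.3)
    im,P=wrist(); D[n]=(im["pixels"],P)
    cv2.imwrite(f"pics/w_{n}.png",im["pixels"][:,:,::-1])
print(im["fx"],im["cx"],im["mount"].round(3),r.current_q(),r.current_t())
pickle.dump(D,open("w0.pkl","wb"))
a=[cv2.imread(f"pics/w_{n}.png")for n in D]
cv2.imwrite("pics/w3.png",np.vstack([np.hstack([cv2.resize(a[0],(400,300)),cv2.resize(a[1],(400,300))]),np.hstack([cv2.resize(a[2],(400,300)),np.zeros((300,400,3),np.uint8)])]))
E
```

```text
371.64829954431775 319.5289010195815 [[-0.    -0.951 -0.309  0.077]
 [ 1.    -0.    -0.    -0.001]
 [ 0.    -0.309  0.951 -0.12 ]
 [ 0.     0.     0.     1.   ]] [-3.06273330e-01  2.34701006e-01  1.68974927e+00 -3.65592370e-05
  1.21724268e+00  1.30533575e+00] 6.5333
```

View pics/w3.png

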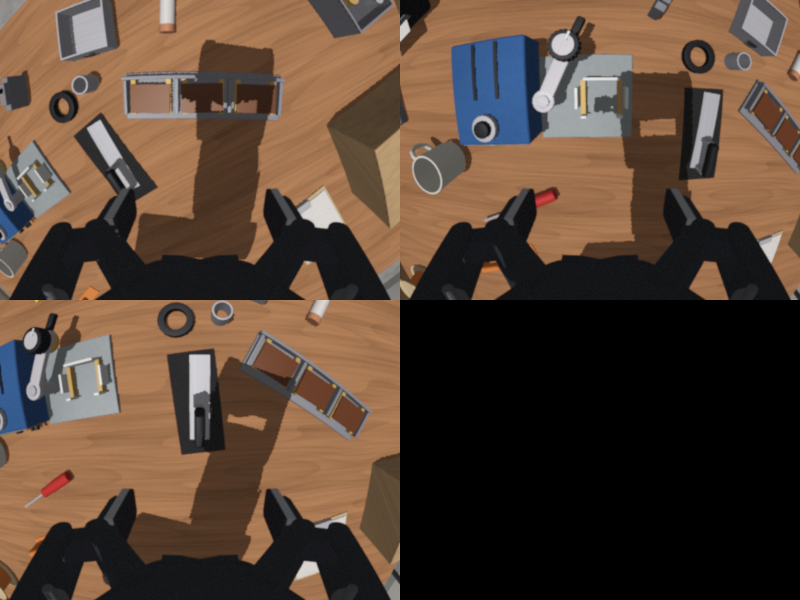

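The wrist views show the rack with three brown plates at (150,97), (203,97) and (257,97) in the top-left panel, and the nest at (600,97) in the top-right panel with its arm swung clear. The black-handled lifter is on the mat at (200,400) in the bottom panel. I still need to tell the rack's front from its back, so I'll take height profiles and an enlarged crop.

```bash
python3 - <<'E'
import pickle
from h import *
D=pickle.load(open("w0.pkl","rb"))
def mk(n):
    px,P=D[n];hsv=cv2.cvtColor(px,cv2.COLOR_RGB2HSV);return px,P,*[hsv[...,i].astype(int) for i in range(3)]
px,P,H,S,V=mk("rack"); x,y,z=P[...,0],P[...,1],P[...,2]
m=(z>.024)&(z<.04)&(S>100)&(H<14)&(x>.45)&(x<.66)&(y<-.2)&(y>-.46)
def comps(m,P,name,amin=60):
    k,l,st,c=cv2.connectedComponentsWithStats(m.astype(np.uint8))
    for i in range(1,k):
        if st[i,4]>amin: print(name,c[i].round(),st[i,4],np.nanmedian(P[l==i][:,2]).round(4),*rect(P,l==i))
comps(m,P,"plate")
# profile across mid bay, rack frame yaw -28.7 about (.553,-.323)
def frame(P,c,yaw):
    a=np.radians(yaw);d=P[...,:2]-c;return d@np.array([[np.cos(a),-np.sin(a)],[np.sin(a),np.cos(a)]])
f=frame(P,[.553,-.323],-28.7)
for y0 in(-.09,0,.09,.045):
    s=abs(f[...,1]-y0)<.012
    print(y0,[(b,(np.nanmedian(z[s&(abs(f[...,0]-b/1000)<.002)])*1000).round(0)) for b in range(-50,58,4) if (s&(abs(f[...,0]-b/1000)<.002)).any()])
for n in("nest","lift"):
    px,P,H,S,V=mk(n);x,y,z=P[...,0],P[...,1],P[...,2]
    b=(x>.3)&(x<.8)&(abs(y)<.4)
    comps(b&(H>100)&(H<125)&(S>120)&(z>.075)&(z<.09),P,n+" blue",300)
    comps(b&(S<60)&(V>90)&(z>.037)&(z<.05)&(y>.03)&(y<.16),P,n+" guide",15)
    comps(b&(z>.022)&(z<.03)&(y>.03)&(y<.16)&(S>80),P,n+" rails",15)
    comps(b&(V<70)&(z>.09)&(z<.12),P,n+" cap/btn",40)
    comps(b&(V<70)&(z>.058)&(z<.075),P,n+" tab",30)
    comps(b&(V<70)&(z>.048)&(z<.066)&(y<-.05),P,n+" handle",30)
    comps(b&(S<60)&(V>90)&(z>.002)&(z<.012)&(y<-.05)&(y>-.17),P,n+" blade",80)
    comps(b&(V<75)&(z<.008)&(z>.0)&(y<-.04)&(y>-.17),P,n+" mat",200)
a=cv2.resize(D["rack"][0][100:210,190:460,::-1],None,fx=2.9,fy=2.9,interpolation=cv2.INTER_CUBIC)
b=cv2.resize(D["nest"][0][60:240,200:430,::-1],None,fx=1.6,fy=1.6)
c=np.zeros((600,800,3),np.uint8);c[:a.shape[0],:a.shape[1]]=a[:,:800];c[a.shape[0]:600,:b.shape[1]]=b[:600-a.shape[0]]
b=cv2.resize(D["lift"][0][70:250,230:360,::-1],None,fx=1.55,fy=1.55);c[320:320+b.shape[0],420:420+b.shape[1]]=b
cv2.imwrite("pics/crop1.png",c)
E
```

```text
plate [327. 154.] 2423 0.0301 [ 550.9 -321.7] [67.9 49. ] 62.1
plate [215. 143.] 192 0.0301 [ 617.4 -227.4] [17.4 26.6] 56.2
plate [410. 158.] 2759 0.0301 [ 506.1 -402.7] [70.2 48.5] 62.0
-0.09 [(-50, np.float64(-1.0)), (-46, np.float64(-1.0)), (-42, np.float64(9.0)), (-38, np.float64(9.0)), (-34, np.float64(9.0)), (-30, np.float64(29.0)), (-26, np.float64(30.0)), (-22, np.float64(30.0)), (-18, np.float64(30.0)), (-14, np.float64(30.0)), (-10, np.float64(30.0)), (-6, np.float64(30.0)), (-2, np.float64(30.0)), (2, np.float64(30.0)), (6, np.float64(30.0)), (10, np.float64(30.0)), (14, np.float64(30.0)), (18, np.float64(30.0)), (22, np.float64(10.0)), (26, np.float64(9.0)), (30, np.float64(33.0)), (34, np.float64(33.0)), (38, np.float64(9.0)), (42, np.float64(-0.0)), (46, np.float64(-1.0)), (50, np.float64(-1.0)), (54, np.float64(-1.0))]
0 [(-50, np.float64(-1.0)), (-46, np.float64(-1.0)), (-42, np.float64(8.0)), (-38, np.float64(9.0)), (-34, np.float64(351.0)), (-30, np.float64(363.0)), (-26, np.float64(30.0)), (-22, np.float64(375.0)), (-18, np.float64(30.0)), (-14, np.float64(30.0)),
[... 3107 characters left out ...]
. 150.] 44 0.0423 [559.5  68. ] [ 4.7 10.3] 3.7
lift guide [110. 159.] 41 0.0416 [556.  127.7] [10.   5.1] 89.8
lift rails [157. 121.] 197 0.0249 [591.6  69. ] [59.3  9.1] 3.4
lift rails [112. 131.] 323 0.0248 [587.5 131.7] [58.5 11.8] 2.4
lift cap/btn [60. 67.] 678 0.1026 [663.  153.4] [37.9 46.3] 27.2
lift tab [82. 35.] 325 0.0678 [698.9 140.7] [15.  31.8] 75.9
lift tab [ 40. 134.] 1158 0.0675 [600.2 212.2] [169.7   8. ] 2.0
lift tab [319. 205.] 691 0.0589 [ 491.9 -107.9] [15.2 61.8] 87.4
lift handle [320. 204.] 1037 0.0585 [ 491.6 -108.2] [17.4 66.4] 86.8
lift blade [318. 137.] 3128 0.005 [ 536.1 -109.3] [ 38.7 157.1] 87.3
lift mat [313. 165.] 6894 0.0021 [ 525.5 -105.4] [189.1  85. ] 4.9
```

View pics/crop1.png

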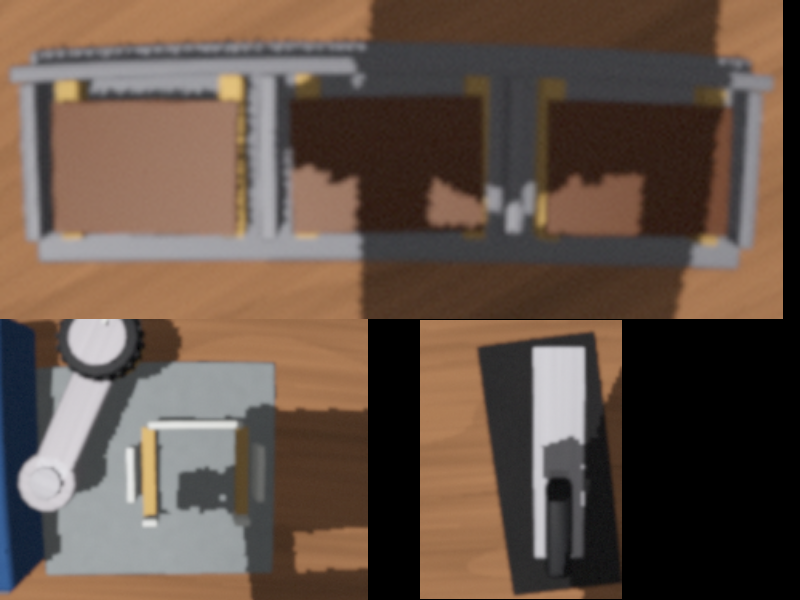

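The crop shows the rack wall on the +x side, away from the robot, with brass rail ends ahead of each plate. The front is open towards the robot, so the bay axis points at about -28°. The lifter has a black bridge handle and a steel blade, and lies on the black mat. It is neither the orange nor the yellow one. Now I'll grip it.

```bash
cat >> h.py <<'E'
NEST=np.array([.5894,.1005]); NY=3.4; MAT=np.array([.5255,-.1054]); MY=4.9
def u(yaw): return np.array([np.cos(np.radians(yaw)),np.sin(np.radians(yaw))])
def tool(P):
    from cell import r
    return (P-np.array(r.current_tool_pos()))@Ro.from_quat(r.current_ee_rot()).as_matrix()
E
python3 - <<'E'
from cell import r
from h import *
q=quat(-2.5); g=np.array([.4917,-.1081])
r.set_gripper(.7,squeeze=90)
r.move_to([*g,.14],q); r.move_linear([*g,.052],vel=.08)
print(r.current_contact_force())
r.set_gripper(0); print("open",r.current_opening()*85)
r.move_linear([*g,.15],vel=.08); r.sleep(.3)
print(r.current_contact_force(),r.current_opening()*85)
im,P=wrist();t=tool(P);hsv=cv2.cvtColor(im["pixels"],cv2.COLOR_RGB2HSV)
m=(hsv[...,1]<60)&(hsv[...,2]>90)&(t[...,2]>.025)&(t[...,2]<.07)&(abs(t[...,1])<.05)&(t[...,0]>.0)&(t[...,0]<.2)
print(rect(t,m),np.nanpercentile(t[m],[2,50,98],axis=0).round(4))
for a in np.arange(.03,.125,.02):
    s=m&(abs(t[...,0]-a)<.004); print(a.round(2),np.nanmedian(t[s],axis=0).round(4), np.ptp(t[s][:,1]).round(3))
cv2.imwrite("pics/grip.png",im["pixels"][:,:,::-1])
E
```

```text
[ 0.57828681 -0.14386946 -0.26600861]
open 16.782649797666664
[-0.10812291  0.31229536 -0.78422322] 16.762896162347694
(array([61.1, -1.1]), array([122.2,  36.2]), 0.2) [[ 0.0104 -0.0181  0.0461]
 [ 0.0724 -0.0012  0.0475]
 [ 0.1195  0.016   0.0489]]
0.03 [ 0.0311 -0.0008  0.0474] 0.035
0.05 [ 0.0501 -0.0012  0.0475] 0.036
0.07 [ 0.0699 -0.0012  0.0475] 0.036
0.09 [ 0.09   -0.0012  0.0475] 0.036
0.11 [ 0.1099 -0.0008  0.0476] 0.036
```

View pics/grip.png

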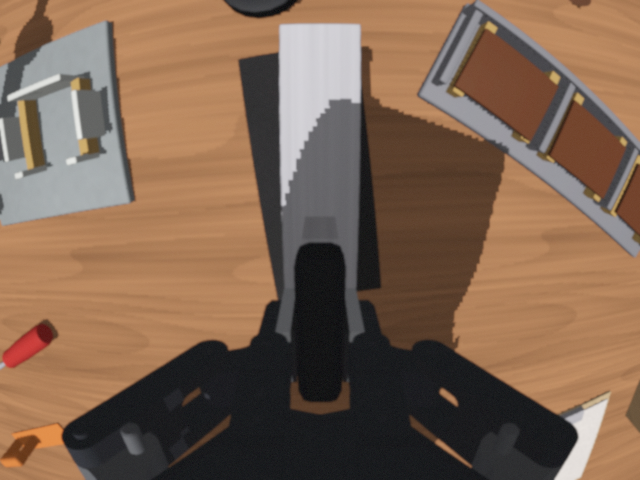

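The lifter is gripped: blade centred within about 1 mm, level, with its tip 122 mm ahead as expected. Next I pick the nearest plate and measure how it sits on the blade.

```bash
cat >> h.py <<'E'
RY=-28.
def platepose(z0=.04):
    im,P=wrist();t=tool(P);hsv=cv2.cvtColor(im["pixels"],cv2.COLOR_RGB2HSV)
    m=(hsv[...,1]>100)&(hsv[...,0]<14)&(abs(t[...,2]-z0)<.006)&(abs(t[...,1])<.07)&(t[...,0]>.05)&(t[...,0]<.15)
    k,l,st,_=cv2.connectedComponentsWithStats(m.astype(np.uint8)); i=1+np.argmax(st[1:,4]); m=l==i
    (cx,cy),(w,h),a=cv2.minAreaRect((t[m][:,:2]*1000).astype(np.float32))
    a=(a+45)%90-45
    print("plate tool xy",round(cx,1),round(cy,1),"size",round(w,1),round(h,1),"ang",round(a,1),"z",np.nanmedian(t[m][:,2]).round(4))
    return im,cx/1000,cy/1000,a
def pick(c):
    from cell import r
    c=np.array(c);d=u(RY);q=quat(RY);b=c-.185*d;e=c-.098*d
    r.move_linear([*b,.15],q,vel=.2); r.move_linear([*b,.0655],vel=.12)
    r.move_linear([*e,.0655],vel=.08); print("in",np.round(r.current_contact_force(),2))
    r.move_linear([*e,.10],vel=.05); r.move_linear([*e,.16],vel=.1); r.sleep(.3)
    print("up",np.round(r.current_contact_force(),2))
E
python3 - <<'E'
from cell import r
from h import *
pick([.5946,-.2432])
im,*p=platepose(); print(r.current_t())
cv2.imwrite("pics/pick1.png",im["pixels"][:,:,::-1])
E
```

```text
in [ 0.18 -0.1  -1.78]
up [-0.24  0.65 -1.75]
plate tool xy 98.8 -0.3 size 50.3 70.6 ang 2.7 z 0.0427
15.6583
```

View pics/pick1.png

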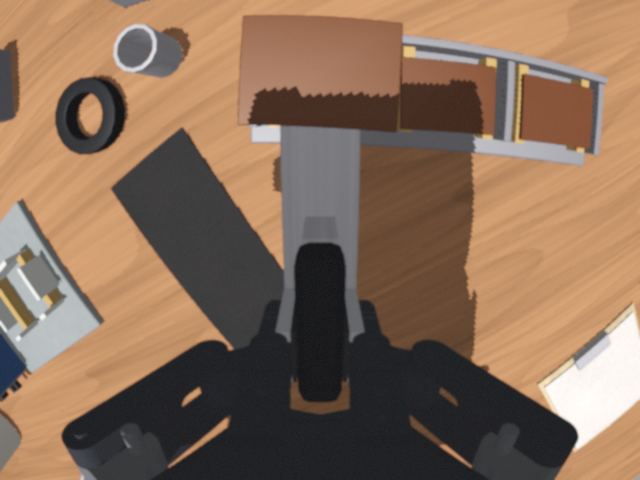

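The plate sits level on the blade: centre 98.8 mm ahead, 0.3 mm off the axis, turned 2.7°. The view also shows the mat clear and the other plates untouched. I'll place it with that offset and angle corrected.

```bash
cat >> h.py <<'E'
def place(p,k):   # k: plates already in the nest
    from cell import r
    cx,cy,a=p; yaw=NY+a; R=Ro.from_quat(quat(yaw)).as_matrix()
    e=NEST-(R@[cx,cy,0])[:2]; d=u(yaw); z=[.064,.0808,.0858][k]
    r.move_linear([*e,.16],quat(yaw),vel=.15); r.move_linear([*e,.105],vel=.1); r.sleep(.2)
    f0=np.array(r.current_contact_force())
    r.move_linear([*e,z],vel=.03); r.sleep(.1); print("down dF",np.round(r.current_contact_force()-f0,2))
    b=e-.085*d
    r.move_linear([*b,z],vel=.06); print("out dF",np.round(r.current_contact_force()-f0,2))
    r.move_linear([*b,.17],vel=.12)
E
python3 - <<'E'
from cell import r
from h import *
im,*p=platepose()
place(p,0); r.sleep(.2)
im,P=wrist(); print(r.current_t())
hsv=cv2.cvtColor(im["pixels"],cv2.COLOR_RGB2HSV);z=P[...,2]
m=(hsv[...,1]>100)&(hsv[...,0]<14)&(z>.026)&(z<.036)&(P[...,1]>.04)&(P[...,1]<.16)&(P[...,0]>.5)
print(rect(P,m),m.sum())
cv2.imwrite("pics/place1.png",im["pixels"][:,:,::-1])
E
```

```text
plate tool xy 98.8 -0.3 size 50.2 70.5 ang 2.4 z 0.0427
down dF [-0.09  0.27  0.63]
out dF [0.57 0.24 0.39]
23.1417
(array([566.6, 100.2]), array([ 6.8, 67.8]), 5.5) 652
```

View pics/place1.png

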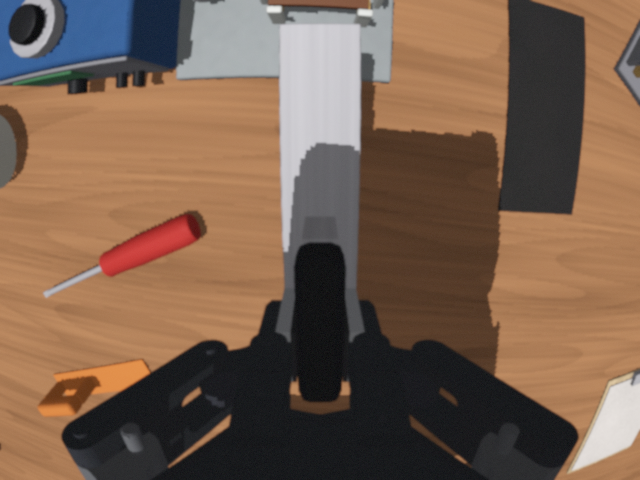

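The blade is out and the plate's front edge shows behind the front guides at (320,5). I'll pick the middle plate and check the nest numerically from the fixed cameras on the way.

```bash
cat >> h.py <<'E'
def nestcheck():
    from cell import optics
    for n in("scene","side"):
        im=optics.get_image(n);P=cloud(im);hsv=cv2.cvtColor(im["pixels"],cv2.COLOR_RGB2HSV)
        f=(P[...,:2]-NEST)@np.array([u(NY),u(NY+90)]).T
        m=(hsv[...,1]>100)&(hsv[...,0]<14)&(abs(f[...,0])<.045)&(abs(f[...,1])<.05)&(P[...,2]>.022)
        q=np.dstack([f,P[...,2]])
        if m.sum()>20: print(n,m.sum(),rect(q,m),"z",np.nanpercentile(P[m][:,2],[5,50,95]).round(4))
E
python3 - <<'E'
from cell import r
from h import *
pick([.5509,-.3217]); nestcheck()
im,*p=platepose(); print(r.current_t())
E
```

```text
in [-0.26  0.88 -0.17]
up [ 0.1  -0.11 -0.62]
scene 349 (array([ 1. , -0.5]), array([69.8, 51.6]), 89.6) z [0.0302 0.0321 0.0343]
side 40 (array([19. , -0.3]), array([57. , 14.8]), 84.1) z [0.0279 0.0308 0.0344]
plate tool xy 99.1 -0.6 size 49.6 70.3 ang 0.2 z 0.0426
29.0167
```

Plate 1 is in the nest, centred within 1 mm and flat at z of about 31 mm. Now I place plate 2, then pick plate 3.

```bash
python3 - <<'E'
from cell import r
from h import *
im,*p=platepose()
place(p,1); r.sleep(.1); nestcheck()
pick([.5061,-.4027]); nestcheck()
im,*p=platepose(); print(r.current_t())
E
```

```text
plate tool xy 99.0 -0.6 size 70.3 49.6 ang -0.0 z 0.0426
down dF [-0.81 -1.08  0.51]
out dF [-1.42 -0.68  1.73]
scene 446 (array([-1.7, -0.6]), array([69.4, 54.1]), 89.5) z [0.0344 0.0371 0.0392]
side 193 (array([-0.2, -4.1]), array([52.1, 71.4]), 3.2) z [0.0315 0.035  0.0388]
in [ 0.47  0.28 -0.95]
up [-0.4   0.45 -1.71]
scene 449 (array([-3.1, -0.7]), array([52.8, 72.7]), 5.3) z [0.0346 0.0372 0.0394]
side 162 (array([ 0. , -3.6]), array([70.5, 46.4]), 88.7) z [0.0321 0.0352 0.0385]
plate tool xy 98.8 0.2 size 50.0 70.4 ang 0.8 z 0.0427
42.6417
```

```bash
sed -i 's/.0808,.0858/.0808,.0855/' h.py; python3 - <<'E'
from cell import r
from h import *
im,*p=platepose()
place(p,2); r.sleep(.2); nestcheck(); print(r.current_t())
from cell import optics
im=optics.get_image("scene"); a=cv2.resize(im["pixels"][200:350,60:500,::-1],(800,273),interpolation=cv2.INTER_CUBIC)
c=cv2.resize(im["pixels"][245:325,325:445,::-1],(480,320),interpolation=cv2.INTER_CUBIC); o=np.zeros((593,800,3),np.uint8);o[:273]=a;o[273:,:480]=c
cv2.imwrite("pics/stack.png",o)
E
```

```text
plate tool xy 98.8 0.3 size 50.1 70.4 ang 0.7 z 0.0426
down dF [0.14 0.8  0.39]
out dF [0.13 0.28 2.75]
scene 515 (array([-1.6, -0.9]), array([56. , 70.3]), 1.9) z [0.0384 0.042  0.0442]
side 213 (array([-2. , -3.8]), array([72.6, 49.7]), 89.2) z [0.0344 0.0403 0.0439]
50.4
```

View pics/stack.png

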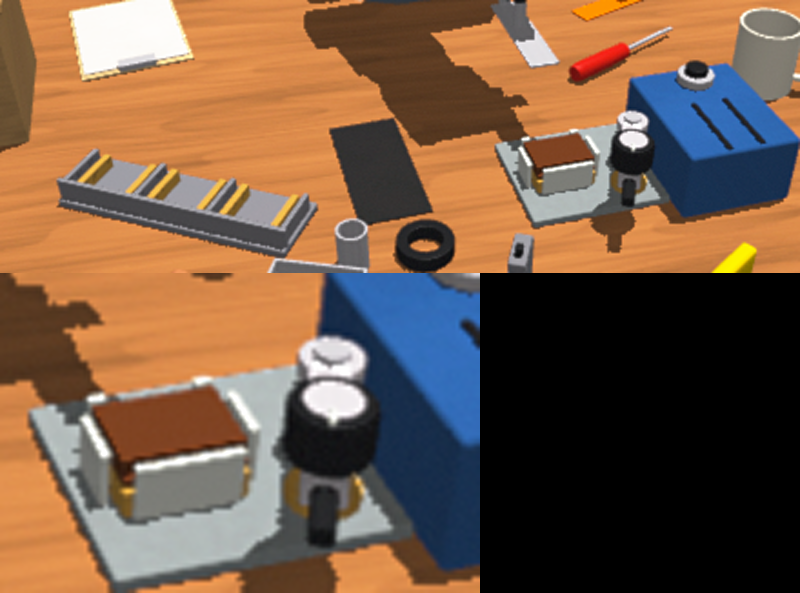

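All three plates are stacked squarely inside the guides, with the top plate at (540,150) in the upper panel. The rack is empty and the mat is free. Now I lay the lifter on the mat.

```bash
python3 - <<'E'
from cell import r,optics
from h import *
g=MAT-.0445*u(MY);q=quat(MY)
r.move_linear([*g,.14],q,vel=.2); r.sleep(.2);f0=np.array(r.current_contact_force())
r.move_linear([*g,.058],vel=.1)
for z in np.arange(.0565,.0505,-.0005):
    r.move_linear([*g,z],vel=.03); r.sleep(.05); df=np.array(r.current_contact_force())-f0
    if df[2]>1.5: break
print(z,df.round(2))
r.set_gripper(.5); r.sleep(.1); r.move_linear([*g,.16],vel=.12)
# to the tab
piv=NEST+.09*u(NY+90); tab=np.array([.701,.141])-piv; a=np.degrees(np.arctan2(tab[1],tab[0])); print("arm az",a,np.linalg.norm(tab),piv)
r.set_gripper(.5)
t=piv+.129*u(a); r.move_to([*t,.17],quat(a+180)); r.sleep(.2)
im,P=wrist(); cv2.imwrite("pics/tab.png",im["pixels"][:,:,::-1])
hsv=cv2.cvtColor(im["pixels"],cv2.COLOR_RGB2HSV);m=(hsv[...,2]<75)&(P[...,2]>.06)&(P[...,2]<.074)&(np.hypot(*(np.moveaxis(P[...,:2],-1,0)-(piv+.128*u(a))[:,None,None]))<.03)
print("tab",rect(P,m),m.sum())
s=optics.get_image("scene");S=cloud(s);h2=cv2.cvtColor(s["pixels"],cv2.COLOR_RGB2HSV)
b=(S[...,0]>.4)&(S[...,0]<.65)&(S[...,1]>-.2)&(S[...,1]<0)
for nm,m in(("handle",b&(h2[...,2]<75)&(S[...,2]>.04)&(S[...,2]<.07)),("blade",b&(h2[...,1]<60)&(h2[...,2]>90)&(S[...,2]<.012))): print(nm,rect(S,m),np.nanmedian(S[m][:,2]))
print(r.current_t(),r.current_q())
E
```

```text
0.052 [-2.3   0.51  7.24]
arm az -22.877219575759018 0.12692118848651568 [0.58406243 0.19034158]
tab (array([706.3, 140.1]), array([13.7, 20.2]), 67.7) 588
handle (array([ 497.4, -160.6]), array([62.1, 18.1]), 18.7) 0.05844887818741251
blade (array([ 545.8, -146.4]), array([ 86.5, 161.4]), 82.9) 0.007573278486132096
59.775 [ 1.31609886e-01  7.36130154e-01  1.23173501e+00  1.18902744e-05
  1.17369767e+00 -1.03941430e+00]
```

View pics/tab.png

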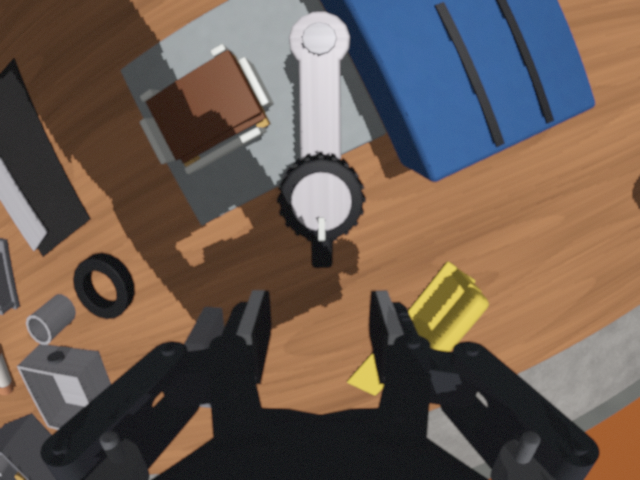

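The lifter was knocked. It now lies off the mat's side, with the handle near (0.49,-0.16) and a yaw of about 18°. I'll go back and measure it from above before re-laying it.

```bash
cat >> h.py <<'E'
def lifterpose(save=None):
    im,P=wrist();h=cv2.cvtColor(im["pixels"],cv2.COLOR_RGB2HSV);z=P[...,2]
    b=(P[...,0]>.4)&(P[...,0]<.68)&(P[...,1]>-.26)&(P[...,1]<.0)
    out=[]
    for nm,m in(("handle",b&(h[...,2]<75)&(z>.045)&(z<.066)),("blade",b&(h[...,1]<60)&(h[...,2]>90)&(z<.012)),("mat",b&(h[...,2]<75)&(z<.008))):
        k,l,st,_=cv2.connectedComponentsWithStats(m.astype(np.uint8)); m=l==1+np.argmax(st[1:,4])
        out.append(rect(P,m)); print(nm,out[-1],np.nanmedian(z[m]).round(4))
    if save: cv2.imwrite(save,im["pixels"][:,:,::-1])
    return out
E
python3 - <<'E'
from cell import r
from h import *
r.move_to([.46,-.155,.26],quat(17)); r.sleep(.2)
lifterpose("pics/knock.png"); print(r.current_t())
E
```

```text
handle (array([ 491.3, -158.7]), array([66.7, 19.2]), 13.3) 0.0576
blade (array([ 534.1, -143.5]), array([158.9,  38. ]), 12.8) 0.0057
mat (array([ 525.9, -104.9]), array([188.7,  83.9]), 4.9) 0.002
61.6833
```

View pics/knock.png

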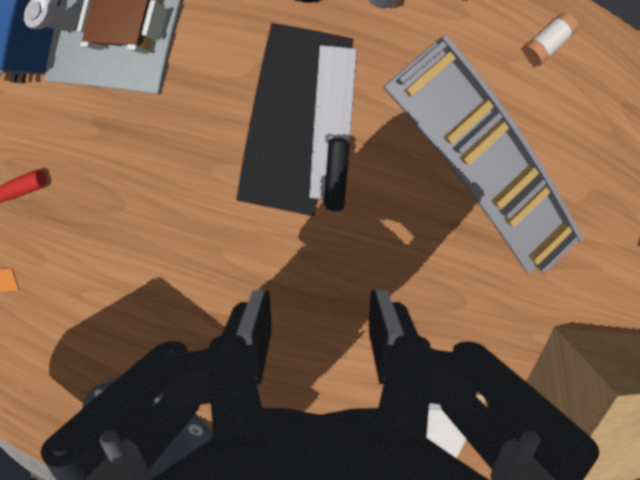

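The lifter's right edge hangs off the mat with a slight roll, and its yaw is about 13°. I'll re-grip at (0.491,-0.159) and lay it back on the middle of the mat.

```bash
python3 - <<'E'
from cell import r
from h import *
g=np.array([.4913,-.1585]);q=quat(13)
r.set_gripper(.6)
r.move_to([*g,.13],q); r.move_linear([*g,.0515],vel=.08); r.set_gripper(0,squeeze=60); print(r.current_opening()*85)
r.move_linear([*g,.12],vel=.1)
g=MAT-.0445*u(MY);q=quat(MY)
r.move_linear([*g,.12],q,vel=.12); r.sleep(.2);f0=np.array(r.current_contact_force())
r.move_linear([*g,.058],vel=.1)
for z in np.arange(.0565,.0505,-.0005):
    r.move_linear([*g,z],vel=.03); r.sleep(.05); df=np.array(r.current_contact_force())-f0
    if df[2]>1.5: break
print(z,df.round(2))
r.set_gripper(.5); r.sleep(.1); r.move_linear([*g,.16],vel=.12)
r.move_linear([*(g-[.05,0]),.22],vel=.2); r.sleep(.1); lifterpose(); print(r.current_t())
E
```

```text
17.447880620475413
0.0525 [-0.61  0.44  6.77]
handle (array([ 481.5, -108.9]), array([65.5, 17.3]), 4.0) 0.0584
blade (array([ 525.8, -104.5]), array([157.8,  37.6]), 4.7) 0.0049
mat (array([ 525.6, -105.4]), array([190.9,  85.3]), 4.9) 0.002
71.3333
```

The lifter is flat and centred on the mat. Now I swing the arm home, with the fingers loosely straddling the tab.

```bash
python3 - <<'E'
from cell import r
from h import *
piv=NEST+.09*u(NY+90); a0=-22.9; home=NY-90; R=.131
r.set_gripper(.45)
def at(a,z=.071): return [*(piv+R*u(a)),z],quat(a+180)
p,q=at(a0,.17); r.move_to(p,q); f0=np.array(r.current_contact_force())
r.move_linear(at(a0)[0],vel=.08); print("down",(r.current_contact_force()-f0).round(2))
r.set_gripper(.27); print("op mm",r.current_opening()*85,(r.current_contact_force()-f0).round(2))
def ft(a): return float((np.array(r.current_contact_force())-f0)[:2]@u(a+90))
a=a0
while a>home+3:
    a=max(a-5,home+3); p,q=at(a); r.move_linear(p,q,vel=.08)
print("near",a,ft(a))
while a>home-8:
    a-=.4; p,q=at(a); r.move_linear(p,q,vel=.03); r.sleep(.05); f=ft(a)
    if f>10: break
print("stop",a,home,f,r.current_t(),(np.array(r.current_contact_force())-f0).round(1))
E
```

```text
down [-0.01  0.21 -1.24]
op mm 22.73600774252914 [ 0.27  0.75 -0.47]
near -83.6 2.364271498724658
stop -88.40000000000006 -86.6 10.151401069330069 82.4833 [10.1  3.7 -4.6]
```

The tab met its stop at the angle expected from the jaw slack. I'll back off and look at the cap.

```bash
python3 - <<'E'
from cell import r
from h import *
piv=NEST+.09*u(NY+90); R=.131; a=-87.0
r.move_linear([*(piv+R*u(a)),.071],quat(a+180),vel=.03)
r.set_gripper(.5); r.move_linear([*(piv+R*u(a)),.19],vel=.1)
r.move_linear([*(NEST-.1*u(NY)),.24],quat(NY),vel=.2); r.sleep(.2)
im,P=wrist();h=cv2.cvtColor(im["pixels"],cv2.COLOR_RGB2HSV);z=P[...,2]
b=np.hypot(P[...,0]-NEST[0],P[...,1]-NEST[1])<.05
print("cap",rect(P,b&(z>.1)&(z<.115)),"NEST",NEST)
b=np.hypot(P[...,0]-NEST[0],P[...,1]-NEST[1])<.07
print("tab",rect(P,b&(z>.06)&(z<.075)&(P[...,1]<.085)&(h[...,2]<75)),"expect",piv+.128*u(NY-90))
bb=(P[...,1]>.24)&(P[...,0]<.62)&(z>.1)&(z<.115)&(h[...,2]<75);print("btn",rect(P,bb))
c=im["pixels"][:,:,::-1].copy(); cv2.imwrite("pics/home.png",c); print(r.current_t(),r.current_q())
E
```

```text
cap (array([589.1, 100. ]), array([45.8, 45.4]), 47.3) NEST [0.5894 0.1005]
tab (array([591.3,  64.2]), array([15.5, 31.8]), 10.3) expect [0.59165364 0.06256689]
btn (array([543.5, 281.3]), array([25.2, 25.6]), 67.9)
86.375 [ 9.73133266e-02  2.73241493e-01  1.79621001e+00 -2.90556162e-05
  1.07230958e+00  1.60861392e+00]
```

View pics/home.png

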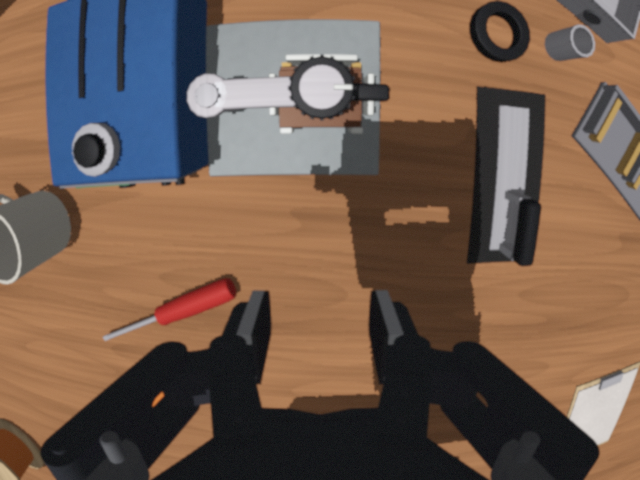

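The cap stands over the nest centre and the tab is where home predicts. Now I grip the cap and turn it clockwise.

```bash
python3 - <<'E'
from cell import r
from h import *
c=np.array([.5892,.1003])
q6=-2.2; yaw=np.degrees(np.arctan2(c[1],c[0])+np.pi/2-q6)
r.set_gripper(.85)
r.move_to([*c,.18],quat(yaw)); print("q6",r.current_q()[5])
r.move_linear([*c,.099],vel=.08); print((np.array(r.current_contact_force())).round(2))
r.set_gripper(0,squeeze=40); print("op",r.current_opening()*85,np.round(r.current_contact_force(),2)); r.sleep(.1)
t0=np.array(r.current_torque()); q=np.array(r.current_q()); s=q[5]; L=[]
while q[5]-s<3.6:
    q[5]+=.1; r.set_joints(q); L.append(round(float(r.current_torque()[2]-t0[2]),3))
print(L,np.round(r.current_contact_force(),2),np.round(r.current_tool_pos(),4),r.current_q()[5]-s,r.current_t())
E
```

```text
q6 -2.2775179762153765
[ 0.53 -0.27  0.31]
op 42.320585638452805 [ 2.75 -5.8   3.88]
[-0.085, -0.038, -0.01, -0.064, -0.064, -0.052, -0.071, -0.028, -0.044, -0.061, -0.021, -0.009, -0.038, -0.022, -0.041, -0.056, -0.028, -0.01, 0.034, 0.056, 0.061, 0.022, -0.043, 0.02, 0.064, -0.017, 0.024, 0.023, 0.024, 0.036, -0.007, 0.025, 0.015, 0.029, 0.01, 0.011] [ 6.36 -1.69  1.73] [0.5907 0.0993 0.1001] 3.5949730976094916 100.6417
```

Torque steps up by about 0.06 N·m after 1.8 rad, as predicted for shoe contact plus slip. I'll release and check the cap pointer and shoe before pressing the button.

```bash
python3 - <<'E'
from cell import r,optics
from h import *
r.set_gripper(.85); p=r.current_tool_pos(); r.move_linear([p[0],p[1],.19],vel=.1)
r.set_gripper(.5)
r.move_to([*(NEST-.1*u(NY)),.24],quat(NY)); r.sleep(.2)
im,P=wrist(); a=cv2.resize(im["pixels"][40:190,30:400,::-1],(800,324),interpolation=cv2.INTER_CUBIC)
s=optics.get_image("side")["pixels"][180:250,295:395,::-1]; n=optics.get_image("scene")["pixels"][245:325,325:445,::-1]
o=np.zeros((600,800,3),np.uint8);o[:324]=a;o[324:596,:390]=cv2.resize(s,(390,272),interpolation=cv2.INTER_CUBIC);o[324:590,400:800]=cv2.resize(n,(400,266),interpolation=cv2.INTER_CUBIC)
cv2.imwrite("pics/clamp.png",o)
lifterpose(); print(r.current_t())
E
```

```text
handle (array([ 482.8, -106. ]), array([63.9, 16.8]), 5.7) 0.0578
blade (array([ 525.4, -105.9]), array([157.9,  40.7]), 5.0) 0.005
mat (array([524.1, -72.8]), array([194.9, 146.8]), 0.7) 0.0017
103.4167
```

View pics/clamp.png

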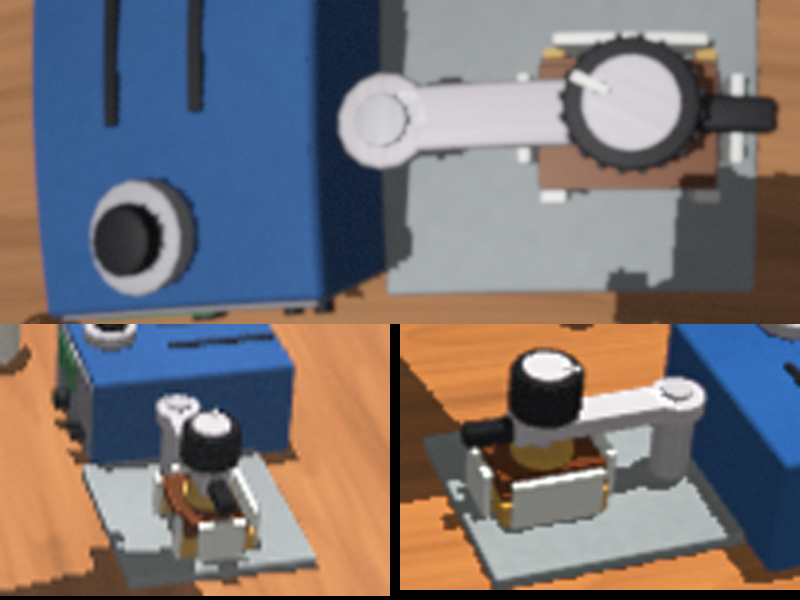

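The cap pointer moved from right to upper-left, 206° clockwise, matching the full 3.6 rad with no slip in the grip. The shoe is on the pack and the arm is home. Now I press the button.

```bash
python3 - <<'E'
from cell import r,optics
from h import *
b=np.array([.5435,.2813])
r.set_gripper(0); r.move_to([*b,.18],quat(NY)); r.sleep(.2); f0=np.array(r.current_contact_force())
r.move_linear([*b,.134],vel=.08); L=[]
for z in np.arange(.1325,.119,-.0005):
    r.move_linear([*b,z],vel=.02); r.sleep(.05); f=(np.array(r.current_contact_force())-f0)
    L.append((round(z*1000,1),round(float(f[2]),1)))
    if f[2]>14: break
r.sleep(.5); print(L,f.round(1),r.current_tool_pos())
r.move_linear([*b,.20],vel=.1)
r.move_linear([.45,.10,.28],quat(NY),vel=.2); r.sleep(.2)
lifterpose("pics/end.png"); nestcheck(); print(r.current_t())
E
```

```text
[(np.float64(132.5), -0.0), (np.float64(132.0), 0.2), (np.float64(131.5), -0.5), (np.float64(131.0), -0.5), (np.float64(130.5), 1.0), (np.float64(130.0), -0.2), (np.float64(129.5), 0.1), (np.float64(129.0), 1.2), (np.float64(128.5), 0.9), (np.float64(128.0), 1.4), (np.float64(127.5), 1.9), (np.float64(127.0), 2.9), (np.float64(126.5), 2.4), (np.float64(126.0), 2.2), (np.float64(125.5), 3.8), (np.float64(125.0), 4.2), (np.float64(124.5), 4.5), (np.float64(124.0), 3.2), (np.float64(123.5), 4.4), (np.float64(123.0), 4.7), (np.float64(122.5), 9.4), (np.float64(122.0), 12.6), (np.float64(121.5), 17.5)] [-4.  -1.6 17.5] [0.54360942 0.28136666 0.12282717]
handle (array([ 481.3, -106.2]), array([65.9, 16.5]), 4.6) 0.0578
blade (array([ 525.4, -105.3]), array([158.2,  40.9]), 4.1) 0.0049
mat (array([522.3, -70.8]), array([191. , 148.5]), 3.8) 0.0017
scene 248 (array([ 0.4, -6.5]), array([48.7, 80.5]), 4.0) z [0.0343 0.0422 0.1049]
side 92 (array([-2.7, -3.2]), array([49.7, 72.7]), 5.9) z [0.0307 0.0395 0.0439]
115.575
```

View pics/end.png

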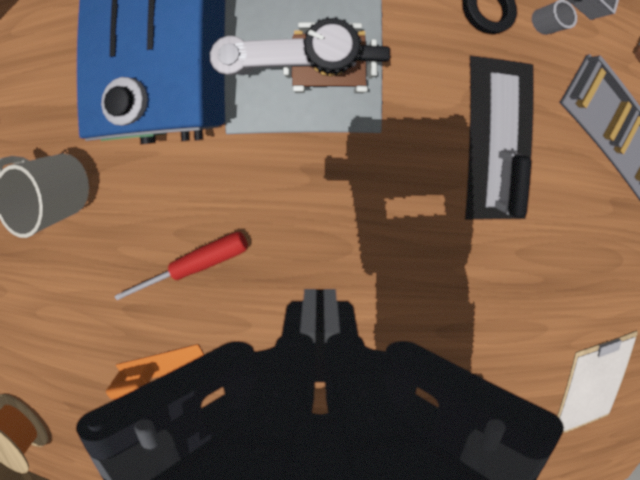

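The button went down to a hard stop, with force rising sharply past 5 N. The clamp is home, the plates are under the shoe, the lifter is on its mat, and the robot is clear.

```bash
python3 - <<'E'
from cell import r
r.hand_in(); print(r.current_t())
E
```

```text
the job is handed in; nothing more can be done
the job is handed in; nothing more can be done
```

The pack is made up, clamped and started, and the job was handed in at about 116 s of the 210 s allowed.

- **Plates:** I carried all three level on the lifter and stacked them in the nest. After the third, the stack was level inside the guides, at a height that fits three plates.
- **Lifter:** It was knocked partly off the mat after I first laid it down. I picked it up again and laid it back. The last check shows it flat and centred on the mat to within about 1 mm.
- **Clamp arm:** I pushed it against its stop, at the angle predicted for home. The cap measured within 1 mm of the nest centre.
- **Cap:** I turned it 3.6 rad clockwise. Torque rose by about 0.06 N·m after 1.8 rad (about 1.7 rad was expected for three plates), so about three clicks of ratchet slip. The clicks are inferred from torque and turn angle, since the slip has no direct reading. The cap's pointer turned 206°, so the gripper did not slip on it.
- **Start button:** I pressed it to its end stop. Force stayed near 5 N through the travel, then rose to 17.5 N.

**Readings that disagreed:** The side camera put the stack 3–4 mm off to one side, where the scene camera showed under 1 mm. In the last two checks my mat outline came out too large because of the gripper's shadow; the earlier reading was clean. I took no separate measurement of the bystander objects at the end, but I did not touch any of them.

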